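# Clear the set-up board and stand a plate on end against its fence

## Robot

A 6-joint arm with a two-finger parallel gripper is mounted at the origin on a cart in front of the work surface, level with it; the furniture and walls round the work are solid. World frame = base frame: x ahead of the robot, y to its left, z up, the work surface at z = 0. Lengths are in m, angles in degrees, forces in N, time in s.
With the tool pointing down it reaches from about 0.3 to 0.75 m from the base axis. Payload 8.5 kg.
Tool frame: the origin (TCP) lies at the very end of the fingers, on their centre line; the grasp point (between the pads) lies 19 mm behind it; z points along the fingers, y is the line along which they close (so a half turn about z gives the same grasp; the last joint's range is limited). The gripper opens to 85 mm and grips with 20 to 120 N. Pads are 22 mm wide; open, the fingers measure 114 mm over their backs; the gripper's body (76 mm by 85 mm) begins 54 mm behind the grasp point. The pads swing forward as they close: fully open they stand 13 mm farther back than shut.
Start: joints at [62.493, 21.807, 74.336, -0, 83.858, -12.336], TCP at [0.144, 0.531, 0.231] pointing down, gripper open.
Joint ranges: [-178.18, 178.18], [-50.72, 133.34], [12.68, 142.11], [-81.47, 261.47], [9.98, 163.14], [-165.26, 165.26]. Speed limits (degrees/s): [136.94, 136.94, 180, 180, 180, 180].

## Interface

Orientations are given as a 3x3 rotation matrix whose columns are the frame's x, y, z axes.
In Python, from rig import env gives the robot as it stands.
- The arm moves only by the tool move_arm, never from a script. Its argument "plan" is a list of rows, each a list of 7 numbers: the turn, a rotation vector about the tool's x, y, z in degrees, then the shift along the tool's x, y, z in cm, then the gripper command: -1 is shut, 1 is fully open, values between are in proportion. In form: [[ax, ay, az, tx, ty, tz, jaw], ...]. A call has 1 to 5 rows; each row is the pose to reach, as a shift and turn from the pose commanded when the call began, along the tool's axes at that moment; what a row does not reach only later rows make up. A row lasts 1/10 s, in which the tool goes at most 50 mm and 8.59 degrees, less where a joint would pass 70% of its speed; a pose out of reach is approached as far as the arm can. A call with a gripper value outside its range is refused whole. The fingers move at their own pace and stop on an object; "squeeze" is the grip in N (left out, the last holds). Time passes only in rows, so rows that repeat a pose let the fingers close. It gives the time, the measured TCP pose, the force, the opening and the grip force at its end, in the units of the state.
- env.observe(): the state, without advancing time (a new reading comes with each control period).
- env.get_image(name): name is "scene" or "top" or "wrist"; returns a dict with "color" (384x512x3 uint8, red, green, blue), "fov_y" (degrees; the focal length in pixels is half the picture's height over the tangent of half this angle, whatever the lens; pixels are square), "cx", "cy" (the principal point, pixels), "distortion" ([k1, k2, p1, p2, k3] as OpenCV has them; the pictures are not rectified), "R" (3x3) and "t" (3): a world point X has camera coordinates R X + t. Camera axes: x right, y down, z forward; pixel columns grow to the right and rows downward; lengths in m; the calibration is good to about 2 mm. A picture is of the moment at which its call begins. There is no depth.
- env.close_job(): hands the job in; it is judged then, once.
Trained networks look in a picture, given as the dict that the camera call returned (one of the last four; its "shot" number tells which), for a name from the list of things; names that differ only in an ending like _2 or _b are one class to them, and where a whole thing is asked for, a point or a joint stands for the part that bears it (a point fixed in the world has none). Each returns a list of dicts, best first, with "conf" (0 to 1); they miss things now and then, are a little off and sometimes report something else, mostly with a low value. They report only what shows in the picture. A call takes as long as a camera call.
- env.outline_of(target, picture): "mask" (384x512 bool, what is visible of it) and "bbox" ([centre column, centre row, width, height] in pixels, round what is visible of it).
- env.tip_of(target, picture): "pixel" ([column, row] in pixels: a listed point, or the origin of a listed thing).
The state is a dict: "time_s": time; "q": joint angles; "qvel": joint speeds; "joint_efforts": joint torques, N m; "position": TCP position; "tool_rot": TCP orientation; "ft_force": force on the tool from outside, world axes, zero at the start; "wrist_torque": the same for the moment, N m; "grip_width": finger opening in m; "gripper_force": force on a finger pad.
Only numpy, scipy, OpenCV 4.12 (cv2) and the standard library are available. Lean on these libraries where they do the work, as an engineer would, in place of code of your own. Each camera call takes 0.05 s, during which the arm holds its last target. There are 200 camera calls.

## Task

The sanding block is lying in the way on the plywood set-up board: put it flat in the blue tray. Then stand the aluminium plate upright on one of its short ends against the middle of the board's fence, between the two white marks, and press it home there with a light, steady push so that its broad face sits flush on the fence. Do not shift the fence from its setting, and leave the other things on the bench alone.

Things in the scene. Friction and masses are not known exactly. Their poses are not given: they have to be found in the camera images.
- board: plywood set-up board fixed to the bench, 330 (x) x 170 (y) x 12 mm; place and yaw vary. Origin: centre of its underside; its top is 12 mm above. x points along the board to the fence, y across, z up. Only fence, plate and sanding block are on it.
- fence: dark wooden fence across the board's far end, 22 (x) x 150 (y) x 55 mm high. Axes as the board's. Origin: centre of its foot, level with the board's top; working face at x = -11 mm, facing the plate. White marks at y = +-48 mm. Behind it a 28 mm foot with two knobs 20 mm high. Its setting along x varies; its screws are only nipped: a push over about 20 N slides it.
- plate: loose aluminium plate, 110 (x) x 55 (y) x 18 mm, about 0.29 kg, four holes, same either way round. Origin at its centre. Starts flat on the near part of the board, roughly along it. As it tips up at the fence, its upper corner slides down the fence and its lower edge moves back up to 18 mm. Standing, it takes up to 5 N to slide. Gripped lightly across 55 mm near its free end it turns between the pads.
- sander: brown sanding block (cork wrapped in sandpaper), 46 (x) x 86 (y) x 27 mm (z), 0.06 kg, grip across the 46 mm. Origin: centre of its underside. Starts flat on the board between plate and fence, its long side roughly along the board.
- tray: shallow open blue tray fixed on the bench at the left of the board, 130 x 130 x 18 mm outside, walls 4 mm, floor top about 4 mm above the bench. Origin: centre of its underside.
- marker: white and blue marker pen, 17 x 135 x 16 mm, lying on the bench left of the tray. Origin: centre of its underside. Bystander.
- glue: amber glue squeeze bottle, 46 mm across, 166 mm high, standing on the bench beyond and left of the tray. Origin: centre of its underside. Bystander.

How it is judged (in metres and radians):
On the way, in this order (a step that is already met when the one before it is completed fails the run):
1. the sanding block lies flat in the tray, let go (x of sander in the frame of tray between -0.045 and 0.045 m and y of sander in the frame of tray between -0.045 and 0.045 m and z of sander in the frame of tray below 0.011 m and angle between sander's own z axis and vertical below 0.12 rad and contact force between the fingers and sander below 0.1 N), for 0.2 s.
2. the plate, standing on end at the fence, is pressed against the fence with more than 2 N for 0.1 s (x of plate in the frame of fence between -0.0235 and -0.0165 m and y of plate in the frame of fence between -0.022 and 0.022 m and z of plate in the frame of fence between 0.051 and 0.059 m and angle between the x axis of plate and the z axis of fence, either way round below 0.06 rad and angle between the z axis of plate and the x axis of fence, either way round below 0.06 rad and contact force between plate and fence above 2 N), for 0.1 s.
At the end, for the whole second after the job is handed in: Sanding block flat on the tray floor. Plate at rest, standing on a short end, broad face flush on the fence (gap under 3.5 mm, angles under 0.06 rad), its centre within 22 mm of the fence's middle. Fence within 4 mm of its setting; bystanders within 20 mm of where they were (x of sander in the frame of tray between -0.045 and 0.045 m and y of sander in the frame of tray between -0.045 and 0.045 m and z of sander in the frame of tray below 0.011 m and angle between sander's own z axis and vertical below 0.12 rad and x of plate in the frame of fence between -0.0235 and -0.0165 m and y of plate in the frame of fence between -0.022 and 0.022 m and z of plate in the frame of fence between 0.051 and 0.059 m and angle between the x axis of plate and the z axis of fence, either way round below 0.06 rad and angle between the z axis of plate and the x axis of fence, either way round below 0.06 rad and linear speed of each of plate, sander below 0.01 m/s and distance of fence from where it was at the start of the episode below 0.004 m); the robot touches nothing.
It fails at once if the fence is shifted more than 4 mm from its setting (distance of fence from where it was at the start of the episode above 0.004 m).
It fails at once if marker pen moved more than 20 mm (distance of marker from where it was at the start of the episode above 0.02 m).
It fails at once if glue bottle moved more than 20 mm (distance of glue from where it was at the start of the episode above 0.02 m).
It also fails if it takes over 72 s, if anything falls off the work surface, if the arm or the gripper's body presses on something with over 40 N, if the wrist force passes 120 N, or if a joint passes its speed limit or range.

## Working session

There is one attempt and no reset: what is moved stays moved. The work goes in short steps, Python scripts to look and compute and a tool call to move; the robot and the scene stay as the last step left them, time stands still between calls to the robot, and variables do not carry over. Pictures are saved under pics/ and viewed, at most 10 in all, crops included, and the job is handed in when it is done.

Besides the shell and the picture viewer there is one more tool, called after "Call:" as name([rows], argument=value, ...), one row to a line, values as JSON. move_arm: Moves the arm, as the interface text tells. Its arguments: {"type":"object","properties":{"plan":{"type":"array"},"squeeze":{"type":"number"}},"required":["plan"]}

```bash
ls; mkdir -p pics
cat > h.py <<'E'
import numpy as np, cv2
from rig import env
def K(p):
    f=192/np.tan(np.radians(p["fov_y"])/2); return np.array([[f,0,p["cx"]],[0,f,p["cy"]],[0,0,1]])
def world(p,px,z):
    u=cv2.undistortPoints(np.array(px,float).reshape(-1,1,2),K(p),np.array(p["distortion"],float))[:,0]
    d=np.c_[u,np.ones(len(u))]@np.array(p["R"]); c=-np.array(p["R"]).T@np.array(p["t"])
    return c+d*((z-c[2])/d[:,2])[:,None]
def proj(p,X):
    return cv2.projectPoints(np.array(X,float).reshape(-1,1,3),cv2.Rodrigues(np.array(p["R"],float))[0],np.array(p["t"],float),K(p),np.array(p["distortion"],float))[0][:,0]
def save(p,n): cv2.imwrite(f"pics/{n}.png",p["color"][:,:,::-1])
def rect(p,mask,z):
    """min-area rectangle of mask projected onto plane z: centre, size, yaw of long side"""
    c=max(cv2.findContours(mask.astype(np.uint8),0,1)[0],key=cv2.contourArea)[:,0]
    w=world(p,c,z)[:,:2]; b=cv2.boxPoints(cv2.minAreaRect((w*1000).astype(np.float32)))/1000
    e=[b[1]-b[0],b[2]-b[1]]; l=max(e,key=np.linalg.norm)
    y=np.degrees(np.arctan2(l[1],l[0])); y=(y+90)%180-90
    return b.mean(0).round(4),sorted(np.linalg.norm(e,axis=1).round(4)),y.round(1)
E
python3 - <<'E'
from h import *
p=env.get_image("top"); q=env.get_image("scene"); save(q,"s0"); save(p,"t0")
cv2.imwrite("pics/a.png",cv2.resize(np.hstack([p["color"],q["color"]])[:,:,::-1],(800,300)))
Z=dict(board=.012,fence=.067,plate=.03,sander=.039,tray=.018,marker=.016,glue=.0)
for n,z in Z.items():
    for nm,pp in (("top",p),("scene",q)):
        o=env.outline_of(n,pp); t=env.tip_of(n,pp)
        print(nm,n,[(r["conf"],)+rect(pp,r["mask"],z) for r in o[:2]],[(r["conf"],r["pixel"],world(pp,r["pixel"],.012 if n!="tray" else 0).round(4)) for r in t[:1]])
o=env.observe(); print(o["position"],o["tool_rot"],o["time_s"],o["ft_force"])
print(-np.array(p["R"]).T@p["t"],-np.array(q["R"]).T@q["t"])
E
```

```text
pics
top board [(0.73, array([0.5672, 0.0587], dtype=float32), [np.float32(0.1825), np.float32(0.3354)], np.float32(10.3))] [(0.71, [332.3, 194.7], array([[0.5626, 0.0659, 0.012 ]]))]
scene board [(0.67, array([0.5947, 0.0694], dtype=float32), [np.float32(0.2016), np.float32(0.4225)], np.float32(17.3))] [(0.68, [339.0, 249.7], array([[0.5563, 0.0563, 0.012 ]]))]
top fence [(0.91, array([0.6853, 0.0902], dtype=float32), [np.float32(0.0478), np.float32(0.1578)], np.float32(-77.3))] [(0.62, [325.2, 144.7], array([[0.6881, 0.0809, 0.012 ]]))]
scene fence [(0.58, array([0.6473, 0.0647], dtype=float32), [np.float32(0.1048), np.float32(0.1724)], np.float32(-78.7)), (0.17, array([0.4718, 0.3851], dtype=float32), [np.float32(0.024), np.float32(0.1318)], np.float32(-86.1))] [(0.56, [367.3, 217.1], array([[0.6882, 0.0914, 0.012 ]]))]
top plate [(0.72, array([0.4762, 0.026 ], dtype=float32), [np.float32(0.0591), np.float32(0.1117)], np.float32(9.5))] [(0.95, [349.5, 230.0], array([[0.4775, 0.0255, 0.012 ]]))]
scene plate [(0.81, array([0.4706, 0.0183], dtype=float32), [np.float32(0.0631), np.flo
[... 1186 characters left out ...]
oat32(0.1419)], np.float32(-84.2))] []
top glue [(0.86, array([0.6815, 0.466 ], dtype=float32), [np.float32(0.0508), np.float32(0.0918)], np.float32(21.2))] [(0.85, [172.7, 156.8], array([[0.6507, 0.4577, 0.012 ]]))]
scene glue [(0.91, array([0.8196, 0.6473], dtype=float32), [np.float32(0.0528), np.float32(0.5424)], np.float32(49.7))] [(0.71, [240.6, 170.4], array([[0.6403, 0.4473, 0.012 ]]))]
[0.14391845 0.53081164 0.23132695] [[-9.65137866e-01  2.61742041e-01 -5.51508405e-05]
 [ 2.61742041e-01  9.65137868e-01  1.56106473e-05]
 [ 5.73141273e-05  6.31133299e-07 -9.99999998e-01]] 1.5 [ 0.83425336  0.96715361 -0.60045172]
[0.424898   0.26719208 0.87470946] [ 0.04185498 -0.32724501  0.45811592]
```

View pics/a.png

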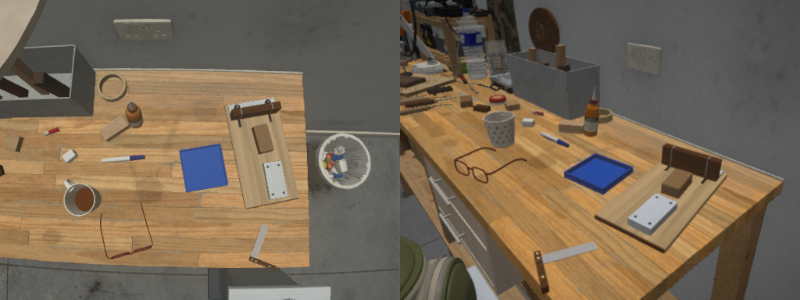

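```bash
cat >> h.py <<'E'
from scipy.spatial.transform import Rotation as Ro
def down(psi,tilt=0):
    """tool pointing down, tool y at world angle psi (deg)"""
    a=np.radians(psi); y=np.array([np.cos(a),np.sin(a),0]); z=np.array([0,0,-1.]); return np.c_[np.cross(y,z),y,z]
def goal(pos,R=None):
    o=env.observe(); R0=np.array(o["tool_rot"]); R=R0 if R is None else R
    print("turn",Ro.from_matrix(R0.T@R).as_rotvec(degrees=True).round(2),"shift",(R0.T@(np.array(pos)-o["position"])*100).round(2))
E
python3 -c "
from h import *
goal([.606,.058,.2],down(102.6))"
```

```text
turn [  0.    -0.   -27.77] shift [-56.97 -33.54   3.13]
```

Call:
move_arm([
  [0,0,0,-4,-2.3,0.2,1],
  [0,0,0,-8,-4.6,0.4,1],
  [0,0,0,-12,-6.9,0.6,1],
  [0,0,0,-16,-9.2,0.8,1],
  [0,0,0,-20,-11.5,1,1],
])

```text
time_s: 2.0
position: [0.3079, 0.3661, 0.2214]
tool_rot: [[-0.965, 0.262, 0.0], [0.262, 0.965, 0.0], [-0.0, 0.0, -1.0]]
ft_force: [-0.1, 0.5, 0.5]
grip_width: 0.0855
gripper_force: 0.0
```

Call:
move_arm([
  [0,0,0,-4,-2.3,0.2,1],
  [0,0,0,-8,-4.6,0.4,1],
  [0,0,0,-12,-6.9,0.6,1],
  [0,0,0,-16,-9.2,0.8,1],
  [0,0,0,-20,-11.5,1,1],
])

```text
time_s: 2.5
position: [0.471, 0.2025, 0.2114]
tool_rot: [[-0.965, 0.262, 0.0], [0.262, 0.965, 0.0], [-0.0, 0.0, -1.0]]
ft_force: [0.6, 0.6, 0.5]
grip_width: 0.0856
gripper_force: 0.0
```

Call:
move_arm([
  [0,0,-7,-4,-2.5,0.2,1],
  [0,0,-14,-8,-5,0.5,1],
  [0,0,-21,-12,-7.5,0.8,1],
  [0,0,-27.8,-16,-10,1.1,1],
  [0,0,-27.8,-17,-10.5,1.1,1],
])

```text
time_s: 3.0
position: [0.6086, 0.0545, 0.1991]
tool_rot: [[-0.976, -0.218, -0.0], [-0.218, 0.976, -0.001], [0.001, -0.001, -1.0]]
ft_force: [-0.4, 0.3, -0.2]
grip_width: 0.0855
gripper_force: 0.0
```

```bash
cat > look.py <<'E'
from h import *
import sys
p=env.get_image("wrist"); save(p,sys.argv[1])
for n,z in (("sander",.039),("plate",.03),("fence",.067),("tray",.018)):
    print(n,[(r["conf"],)+rect(p,r["mask"],z) for r in env.outline_of(n,p)[:1]],[(r["conf"],world(p,r["pixel"],.012).round(4)) for r in env.tip_of(n,p)[:1]])
o=env.observe(); print(o["position"],o["time_s"],-np.array(p["R"]).T@p["t"])
E
python3 look.py w1
```

```text
sander [(0.97, array([0.6018, 0.0575], dtype=float32), [np.float32(0.0454), np.float32(0.0864)], np.float32(14.2))] [(0.68, array([[0.6045, 0.0563, 0.012 ]]))]
plate [(0.79, array([0.5027, 0.0268], dtype=float32), [np.float32(0.0558), np.float32(0.0622)], np.float32(10.8))] [(0.65, array([[0.4784, 0.0229, 0.012 ]]))]
fence [(0.56, array([0.6752, 0.0817], dtype=float32), [np.float32(0.0469), np.float32(0.1496)], np.float32(-78.6))] [(0.65, array([[0.6868, 0.088 , 0.012 ]]))]
tray [(0.79, array([0.5148, 0.2317], dtype=float32), [np.float32(0.129), np.float32(0.1309)], np.float32(11.8))] [(0.78, array([[0.5143, 0.2327, 0.012 ]]))]
[0.60585697 0.05933751 0.20080496] 3.45 [0.5298718  0.03625599 0.34132184]
```

View pics/w1.png

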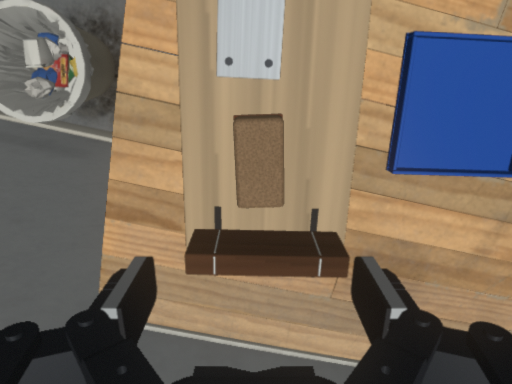

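Run:
```python
from h import *
p=env.get_image("wrist")
i=p["color"][190:300,160:380]; cv2.imwrite("pics/c1.png",cv2.resize(i[:,:,::-1],None,fx=3.5,fy=3.5,interpolation=2))
print(world(p,[(193,230),(344,233)],.012),world(p,[(187,274),(347,277)],.067))
goal([.603,.057,.15],down(103.5)); goal([.603,.057,.0165],down(103.5))
```

```text
[[0.6926358  0.01309386 0.012     ]
 [0.66093259 0.16995514 0.012     ]] [[0.71050627 0.01959038 0.067     ]
 [0.68118147 0.16500213 0.067     ]]
turn [-0.01  0.02 -0.82] shift [ 0.34 -0.14  5.07]
turn [-0.01  0.02 -0.82] shift [ 0.35 -0.14 18.42]
```

View pics/c1.png

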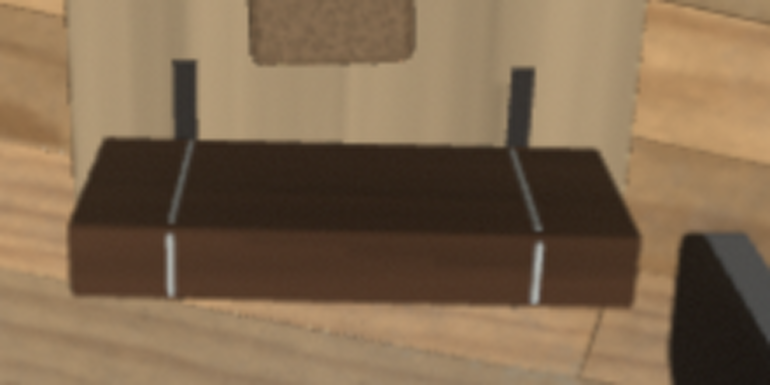

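Run:
```python
from h import *
p=env.get_image("wrist")
f=lambda l:160+np.array(l)/3.5
for px,z in (([(103,139),(600,150)],.012),([(70,229),(638,236)],.067),([(70,297),(633,306)],.067)):
    q=[(160+a/3.5,190+b/3.5) for a,b in px]; w=world(p,q,z); d=w[1]-w[0]
    print(w.round(4),w.mean(0).round(4),np.linalg.norm(d),np.degrees(np.arctan2(d[1],d[0]))-90)
```

```text
[[0.6932 0.0091 0.012 ]
 [0.6638 0.1566 0.012 ]] [0.6785 0.0829 0.012 ] 0.15034198529960774 11.286017227081814
[[0.6928 0.0101 0.067 ]
 [0.6625 0.1542 0.067 ]] [0.6777 0.0821 0.067 ] 0.14719496131066417 11.866479189053791
[[0.7129 0.0132 0.067 ]
 [0.6829 0.1593 0.067 ]] [0.6979 0.0862 0.067 ] 0.14913725068762304 11.595994763299643
```

Call:
move_arm([
  [0,0,-0.8,0.3,-0.1,4,1],
  [0,0,-0.8,0.3,-0.1,8,1],
  [0,0,-0.8,0.3,-0.1,12,1],
  [0,0,-0.8,0.3,-0.1,16,1],
  [0,0,-0.8,0.3,-0.1,18.4,1],
])

```text
time_s: 4.05
position: [0.6023, 0.057, 0.0135]
tool_rot: [[-0.973, -0.232, -0.004], [-0.232, 0.973, 0.0], [0.003, 0.001, -1.0]]
ft_force: [-0.6, 0.5, -0.3]
grip_width: 0.0856
gripper_force: 0.0
```

Call:
move_arm([
  [0,0,0,0,0,0,-0.3],
  [0,0,0,0,0,0,-0.3],
  [0,0,0,0,0,0,-0.3],
  [0,0,0,0,0,0,-0.3],
  [0,0,0,0,0,0,-0.3],
], squeeze=25)

```text
time_s: 4.55
position: [0.6047, 0.0567, 0.0183]
tool_rot: [[-0.973, -0.232, 0.004], [-0.232, 0.973, -0.0], [-0.003, -0.001, -1.0]]
ft_force: [-1.3, 0.8, 6.8]
grip_width: 0.0446
gripper_force: 27.5
```

Call:
move_arm([
  [0,0,0,0,0,0,-0.3],
  [0,0,0,0,0,-2,-0.3],
  [0,0,0,0,0,-5,-0.3],
  [0,0,0,0,0,-8,-0.3],
  [0,0,0,0,0,-10,-0.3],
])

```text
time_s: 5.05
position: [0.6042, 0.0567, 0.1193]
tool_rot: [[-0.973, -0.232, 0.003], [-0.232, 0.973, -0.0], [-0.003, -0.001, -1.0]]
ft_force: [-0.2, -0.9, -0.4]
grip_width: 0.0443
gripper_force: 26.6
```

Run:
```python
from h import *
goal([.513,.236,.12],down(101.3));goal([.513,.236,.0095],down(101.3))
```

```text
turn [-0.06  0.19  2.13] shift [ 4.71 19.56 -0.11]
turn [-0.06  0.19  2.13] shift [ 4.74 19.57 10.94]
```

Call:
move_arm([
  [0,0,2.1,0.9,4,0,-0.3],
  [0,0,2.1,1.9,8,0,-0.3],
  [0,0,2.1,2.8,12,0,-0.3],
  [0,0,2.1,3.8,16,0,-0.3],
  [0,0,2.1,4.7,19.6,0,-0.3],
])

```text
time_s: 5.55
position: [0.5114, 0.238, 0.1171]
tool_rot: [[-0.98, -0.197, 0.001], [-0.197, 0.98, 0.0], [-0.001, 0.0, -1.0]]
ft_force: [0.2, -0.6, -1.0]
grip_width: 0.0443
gripper_force: 26.6
```

Call:
move_arm([
  [0,0,0,0,0,3,-0.3],
  [0,0,0,0,0,7,-0.3],
  [0,0,0,0,0,9.5,-0.3],
  [0,0,0,0,0,10.7,-0.3],
  [0,0,0,0,0,10.7,-0.3],
])

```text
time_s: 6.05
position: [0.5126, 0.2364, 0.0095]
tool_rot: [[-0.981, -0.196, -0.0], [-0.196, 0.981, -0.0], [0.0, -0.0, -1.0]]
ft_force: [-0.4, 0.2, -1.1]
grip_width: 0.0443
gripper_force: 28.6
```

Call:
move_arm([
  [0,0,0,0,0,0,0.4],
  [0,0,0,0,0,0,0.4],
  [0,0,0,0,0,0,0.4],
  [0,0,0,0,0,-1,0.4],
  [0,0,0,0,0,-4,0.4],
])

```text
time_s: 6.55
position: [0.5113, 0.2361, 0.0485]
tool_rot: [[-0.981, -0.196, -0.004], [-0.196, 0.981, -0.001], [0.005, -0.0, -1.0]]
ft_force: [0.8, 0.0, 0.3]
grip_width: 0.0597
gripper_force: 0.0
```

Call:
move_arm([
  [0,0,0,0,0,-4,1],
  [0,0,0,0,0,-8,1],
  [0,0,0,0,0,-12,1],
  [0,0,0,0,0,-16,1],
  [0,0,0,0,0,-18,1],
])

```text
time_s: 7.05
position: [0.5129, 0.2366, 0.2341]
tool_rot: [[-0.98, -0.197, 0.006], [-0.197, 0.98, 0.001], [-0.006, 0.0, -1.0]]
ft_force: [-0.0, 0.2, -0.7]
grip_width: 0.0857
gripper_force: 0.0
```

Run:
```python
from h import *
p=env.get_image("top"); save(p,"t2")
for n,z in (("sander",.031),("plate",.03),("fence",.067)):
    print(n,[(r["conf"],)+rect(p,r["mask"],z) for r in env.outline_of(n,p)[:1]])
p=env.get_image("wrist"); save(p,"w2")
for n,z in (("sander",.031),("plate",.03),("tray",.018)):
    print(n,[(r["conf"],)+rect(p,r["mask"],z) for r in env.outline_of(n,p)[:1]])
o=env.observe();print(o["position"],o["q"])
```

```text
sander [(0.75, array([0.49  , 0.2337], dtype=float32), [np.float32(0.0434), np.float32(0.0447)], np.float32(-80.4))]
plate []
fence [(0.85, array([0.6976, 0.0374], dtype=float32), [np.float32(0.0474), np.float32(0.0512)], np.float32(-74.1))]
sander [(0.94, array([0.5091, 0.2359], dtype=float32), [np.float32(0.0452), np.float32(0.0856)], np.float32(11.4))]
plate [(0.66, array([0.4786, 0.0273], dtype=float32), [np.float32(0.0645), np.float32(0.1107)], np.float32(9.7))]
tray [(0.86, array([0.5124, 0.24  ], dtype=float32), [np.float32(0.1307), np.float32(0.1319)], np.float32(10.9))]
[0.51206181 0.23629569 0.22819491] [ 1.27457758e+01  2.34037494e+01  7.22938429e+01 -1.96013643e-04
  8.44370201e+01 -8.85807641e+01]
```

View pics/w2.png

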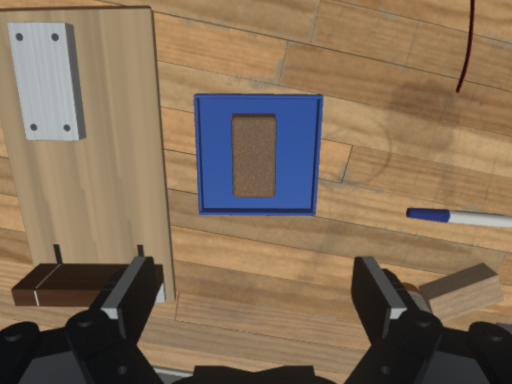

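```bash
cat >> h.py <<'E'
def tilt(psi,b): return down(psi)@Ro.from_euler("y",-b,degrees=True).as_matrix()
F=np.array([.678,.0826,.012]); U=np.array([np.cos(np.radians(11.55)),np.sin(np.radians(11.55)),0])
E
python3 - <<'E'
from h import *
goal([.655,.079,.12],tilt(101.55,45))
E
```

```text
turn [ -0.09 -45.13  -0.21] shift [-10.95 -18.23  10.79]
```

Call:
move_arm([
  [0,-8,0,-2.2,-3.6,2,1],
  [0,-16,0,-4.4,-7.2,4,1],
  [0,-24,0,-6.6,-11,6,1],
  [0,-32,0,-8.8,-14.6,8,1],
  [0,-38,0,-10.9,-18.2,9,1],
])

```text
time_s: 7.95
position: [0.647, 0.0888, 0.1398]
tool_rot: [[-0.79, -0.201, 0.579], [-0.159, 0.98, 0.123], [-0.592, 0.006, -0.806]]
ft_force: [0.6, 1.4, -0.4]
grip_width: 0.0854
gripper_force: 0.0
```

Call:
move_arm([
  [0,-7,0,0,0,1,1],
  [0,-7,0,0,0,1,1],
  [0,-12,0,0,0,1.5,1],
  [0,-17,0,0,0,1.5,1],
  [0,-17,0,0,0,1.5,1],
])

```text
time_s: 8.45
position: [0.6727, 0.1042, 0.1604]
tool_rot: [[-0.63, -0.187, 0.754], [-0.115, 0.982, 0.147], [-0.768, 0.006, -0.641]]
ft_force: [1.1, 0.3, -0.5]
grip_width: 0.0853
gripper_force: 0.0
```

Run:
```python
from h import *
o=env.observe(); print(o["q"],o["position"],np.array(o["tool_rot"]).round(3))
R=np.array(o["tool_rot"]); print(np.degrees(np.arccos(-R[2,2])))
```

```text
[  -6.17955943   26.54144177   98.36553498   65.07564334   14.51697574
 -165.16070782] [0.67273548 0.10422436 0.16042737] [[-0.63  -0.187  0.754]
 [-0.115  0.982  0.147]
 [-0.768  0.006 -0.641]]
50.16294912353415
```

Run:
```python
from h import *
goal([.60,.05,.22],tilt(100,0))
```

```text
turn [ 0.64 50.16  0.57] shift [  0.63  -3.93 -10.1 ]
```

Call:
move_arm([
  [0,8,0,0.1,-0.8,-2,1],
  [0,16,0,0.2,-1.6,-4,1],
  [0,24,0,0.3,-2.4,-6,1],
  [0,32,0,0.4,-3.2,-8,1],
  [0,40,0,0.6,-3.9,-10,1],
])

```text
time_s: 8.95
position: [0.5984, 0.0471, 0.2202]
tool_rot: [[-0.917, -0.194, 0.349], [-0.178, 0.981, 0.077], [-0.357, 0.008, -0.934]]
ft_force: [-0.0, 1.3, -1.1]
grip_width: 0.0852
gripper_force: 0.0
```

Call:
move_arm([
  [0,8,0,0,0,0,1],
  [0,16,0,0,0,0,1],
  [0,24,0,0,0,0,1],
  [0,32,0,0,0,0,1],
  [0,40,0,0,0,0,1],
])

```text
time_s: 9.45
position: [0.6002, 0.049, 0.2194]
tool_rot: [[-0.926, -0.196, -0.321], [-0.189, 0.98, -0.054], [0.326, 0.01, -0.945]]
ft_force: [-0.0, 0.1, 1.2]
grip_width: 0.0852
gripper_force: 0.0
```

Run:
```python
from h import *
o=env.observe(); print(o["q"],o["position"],np.array(o["tool_rot"]).round(3))
R=np.array(o["tool_rot"]); print(np.degrees(np.arccos(-R[2,2])))
goal([.56,.0405,.10],tilt(99.7,-45));
```

```text
[  -4.59516346   36.97774118   51.92991241   -4.86225102  109.51374655
 -106.89535653] [0.60023528 0.0489976  0.21944707] [[-0.926 -0.196 -0.321]
 [-0.189  0.98  -0.054]
 [ 0.326  0.01  -0.945]]
19.02670592103263
turn [-0.36 25.97  1.7 ] shift [-0.   -0.17 12.63]
```

Call:
move_arm([
  [0,6,0.4,0,0,3,1],
  [0,12,0.8,0,0,6,1],
  [0,18,1.2,0,0,9,1],
  [-0.4,26,1.7,0,-0.2,12,1],
  [-0.4,26,1.7,0,-0.2,12.6,1],
])

```text
time_s: 9.95
position: [0.5594, 0.0409, 0.0936]
tool_rot: [[-0.691, -0.169, -0.703], [-0.122, 0.986, -0.117], [0.712, 0.005, -0.702]]
ft_force: [0.3, 0.1, -0.6]
grip_width: 0.0856
gripper_force: 0.0
```

Run:
```python
from h import *
o=env.observe(); print(o["q"],o["position"],np.array(o["tool_rot"]).round(3))
p=env.get_image("top"); save(p,"t3")
for n,z in (("plate",.03),):
  for c in ("top","wrist"):
    p=env.get_image(c);save(p,c+"3")
    print(n,[(r["conf"],)+rect(p,r["mask"],z) for r in env.outline_of(n,p)[:1]])
goal([.510,.0317,.021],tilt(99.7,-45));
```

```text
[  -3.60914184   51.67661506   53.06258608  -10.65713491  119.52045829
 -104.92854899] [0.55937597 0.04093077 0.0936145 ] [[-0.691 -0.169 -0.703]
 [-0.122  0.986 -0.117]
 [ 0.712  0.005 -0.702]]
plate []
plate [(0.59, array([0.4816, 0.0229], dtype=float32), [np.float32(0.0546), np.float32(0.1128)], np.float32(9.9))]
turn [0.08 0.77 0.1 ] shift [-1.89 -0.12  9.54]
```

View pics/wrist3.png

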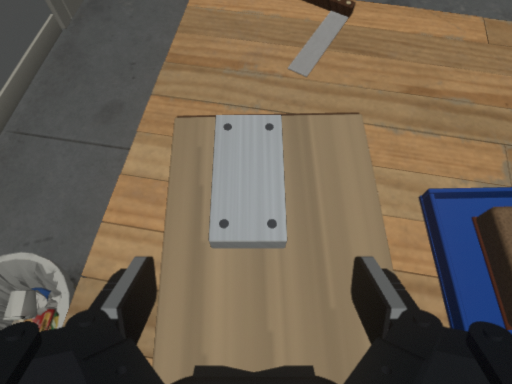

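Call:
move_arm([
  [0,0.7,0,-1.5,-0.2,2,1],
  [0,0.7,0,-2,-0.3,5,1],
  [0,0.7,0,-2,-0.3,7.5,1],
  [0,0.7,0,-2,-0.3,9,1],
  [0,0.7,0,-2,-0.3,9.4,1],
])

```text
time_s: 10.7
position: [0.5105, 0.0303, 0.0202]
tool_rot: [[-0.695, -0.169, -0.699], [-0.121, 0.986, -0.117], [0.709, 0.003, -0.705]]
ft_force: [0.1, 0.5, 0.7]
grip_width: 0.0855
gripper_force: 0.0
```

Call:
move_arm([
  [0,0,0,0,0,0,1],
  [0,0,0,0,0,0,0],
  [0,0,0,0,0,0,0],
  [0,0,0,0,0,0,0],
  [0,0,0,0,0,0,0],
], squeeze=50)

```text
time_s: 11.2
position: [0.5117, 0.0304, 0.0199]
tool_rot: [[-0.695, -0.169, -0.699], [-0.121, 0.986, -0.117], [0.709, 0.003, -0.705]]
ft_force: [3.0, 0.0, 6.8]
grip_width: 0.0536
gripper_force: 53.2
```

Run:
```python
from h import *
o=env.observe(); print(o["q"],o["position"],o["ft_force"],np.array(o["tool_rot"]).round(3))
p=env.get_image("wrist");save(p,"w4")
goal([.50,.03,.1],tilt(99.7,-45));
```

```text
[  -4.73414645   52.25990334   66.12450665  -10.44465294  105.62296207
 -103.26814938] [0.51170863 0.03041479 0.0198744 ] [2.98743304 0.00765243 6.78638748] [[-0.695 -0.169 -0.699]
 [-0.121  0.986 -0.117]
 [ 0.709  0.003 -0.705]]
turn [ 0.13 -0.15  0.14] shift [ 6.5   0.18 -4.83]
```

View pics/w4.png

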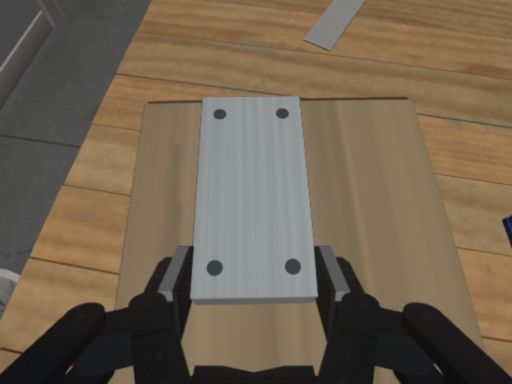

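Call:
move_arm([
  [0,0,0,0.5,0,-0.5,0],
  [0,0,0,2.5,0,-2.5,0],
  [0,0,0,5,0,-5,0],
  [0,0,0,7.5,0,-7.5,0],
  [0,0,0,9.5,0,-9.5,0],
])

```text
time_s: 11.75
position: [0.5118, 0.0301, 0.1553]
tool_rot: [[-0.694, -0.169, -0.699], [-0.122, 0.986, -0.117], [0.709, 0.004, -0.705]]
ft_force: [0.3, -0.4, -2.1]
grip_width: 0.0532
gripper_force: 53.4
```

Call:
move_arm([
  [0,-5,0,0,0,0,0],
  [0,-12,0,0,0,0,0],
  [0,-19,0,0,0,0,0],
  [0,-26,0,0,0,0,0],
  [0,-33,0,0,0,0,0],
])

```text
time_s: 12.25
position: [0.5117, 0.0301, 0.1538]
tool_rot: [[-0.964, -0.169, -0.205], [-0.166, 0.986, -0.031], [0.207, 0.004, -0.978]]
ft_force: [0.1, -0.7, -2.3]
grip_width: 0.0539
gripper_force: 53.3
```

Call:
move_arm([
  [0,-7,0,-1,0,0,0],
  [0,-14,0,-2.5,0,0,0],
  [0,-21,0,-4,0,0,0],
  [0,-28,0,-5.5,0,0,0],
  [0,-35,0,-6.5,0,0,0],
])

```text
time_s: 12.75
position: [0.5745, 0.0408, 0.1399]
tool_rot: [[-0.908, -0.168, 0.385], [-0.154, 0.986, 0.069], [-0.391, 0.003, -0.921]]
ft_force: [-0.1, 0.9, -3.4]
grip_width: 0.0535
gripper_force: 53.3
```

Run:
```python
from h import *
o=env.observe(); print(o["q"],o["position"],o["ft_force"],o["time_s"],o["grip_width"])
R=np.array(o["tool_rot"]); print(R.round(3),np.degrees(np.arctan2(R[0,2],-R[2,2])))
s=env.get_image("scene");p=env.get_image("wrist")
cv2.imwrite("pics/b5.png",cv2.resize(np.hstack([p["color"],s["color"]])[:,:,::-1],(800,300)))
goal([.63,.072,.16],tilt(101.5,35));
```

```text
[ -11.50712691   21.53715496   95.83258027   12.48641653   41.78338197
 -118.95959513] [0.57454088 0.04080127 0.13991721] [-0.14254116  0.87971131 -3.37729277] 12.75 0.0534637332021739
[[-0.908 -0.168  0.385]
 [-0.154  0.986  0.069]
 [-0.391  0.003 -0.921]] 22.67286688219409
turn [ -0.6  -12.44  -1.75] shift [-6.58  2.1   0.4 ]
```

View pics/b5.png

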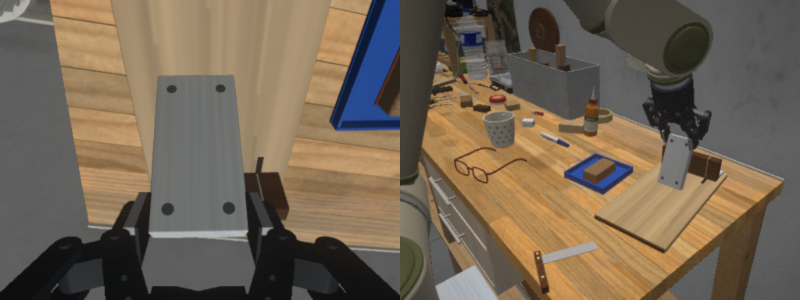

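Call:
move_arm([
  [0,-3,-0.4,-1,0.4,0,0],
  [0,-6,-0.8,-3,1,0.1,0],
  [-0.3,-9,-1.2,-4.5,1.5,0.2,0],
  [-0.6,-12.4,-1.7,-6,2.1,0.3,0],
  [-0.6,-12.4,-1.7,-6.6,2.1,0.4,0],
])

```text
time_s: 13.35
position: [0.6319, 0.0728, 0.161]
tool_rot: [[-0.803, -0.201, 0.561], [-0.165, 0.98, 0.115], [-0.573, 0.0, -0.82]]
ft_force: [-0.4, -0.3, -3.1]
grip_width: 0.0536
gripper_force: 53.5
```

```bash
cat > pnp.py <<'E'
from h import *
def quad(p):
    g=cv2.cvtColor(p["color"],cv2.COLOR_RGB2HSV)
    r=env.outline_of("plate",p)
    if not r: return print("none")
    m=r[0]["mask"].astype(np.uint8); c=max(cv2.findContours(m,0,1)[0],key=cv2.contourArea)
    h=cv2.convexHull(c); e=2
    while True:
        a=cv2.approxPolyDP(h,e,True)[:,0]
        if len(a)<=4: break
        e+=1
    print(r[0]["conf"],a.tolist()); return a
if __name__=="__main__":
    import sys
    o=env.observe(); print(o["q"],o["position"],o["ft_force"],o["time_s"],o["grip_width"])
    p=env.get_image("wrist"); save(p,sys.argv[1]); a=quad(p)
    cx,cy=a.mean(0); a=a[np.argsort(np.arctan2(a[:,1]-cy,a[:,0]-cx))].astype(float) # TL,TR,BR,BL
    obj=np.array([[-55,-27.5,0],[-55,27.5,0],[55,27.5,0],[55,-27.5,0]])/1000 # x: image down (gripped end), y: image right
    for ok,rv,tv,err in [(None,r,t,e) for r,t,e in zip(*cv2.solvePnPGeneric(obj,a,K(p),np.array(p["distortion"],float),flags=cv2.SOLVEPNP_IPPE)[1:])]:
        Rw=np.array(p["R"]).T@cv2.Rodrigues(rv)[0]; c=np.array(p["R"]).T@(tv[:,0]-p["t"])
        print("face centre",c.round(4),"long",Rw[:,0].round(3),"wide",Rw[:,1].round(3),"n",Rw[:,2].round(3),err)
E
python3 pnp.py w6; python3 -c "
from h import *
goal([.63,.072,.16],tilt(101.5,35))"
```

```text
[  -8.83562476   23.06223631   94.18830196   22.50231269   31.53472151
 -126.41753361] [0.63193381 0.07284268 0.16097519] [-0.36109968 -0.28000055 -3.13732723] 13.35 0.053566132394700115
0.71 [[298, 96], [317, 295], [194, 302], [203, 98]]
face centre [0.6242 0.0702 0.1247] long [0.247 0.074 0.966] wide [-0.243  0.97  -0.012] n [-0.938 -0.231  0.257] [1.16701531]
face centre [0.6259 0.0711 0.1385] long [0.844 0.197 0.499] wide [-0.203  0.978 -0.043] n [-0.497 -0.065  0.865] [10.36995873]
turn [-0.02 -0.03  0.06] shift [ 0.28  0.04 -0.03]
```

View pics/w6.png

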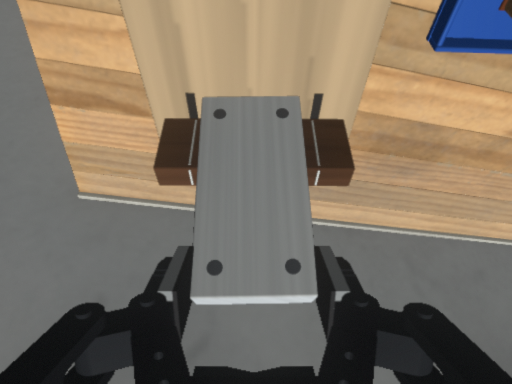

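Call:
move_arm([
  [0,-2,0,0,0,0,0],
  [0,-4,0,0,0,0,0],
  [0,-6,0,0,0,0,0],
  [0,-8,0,0,0,0,0],
  [0,-9,0,0,0,0,0],
])

```text
time_s: 13.95
position: [0.6317, 0.0721, 0.161]
tool_rot: [[-0.704, -0.2, 0.681], [-0.144, 0.98, 0.14], [-0.695, 0.0, -0.719]]
ft_force: [0.5, 0.5, -2.7]
grip_width: 0.0534
gripper_force: 53.5
```

```bash
python3 pnp.py w7
python3 - <<'E'
from h import *
o=env.observe();R=np.array(o["tool_rot"]); print(R.round(3),np.degrees(np.arccos(-R[2,2])))
E
```

```text
[ -10.33784772   22.66084607  100.88636239   46.93657369   20.80553353
 -151.10891924] [0.63167997 0.07213766 0.16096222] [ 0.4612352   0.53445943 -2.65165476] 13.95 0.05338944345103611
0.86 [[202, 97], [299, 97], [312, 301], [189, 298]]
face centre [0.6285 0.0695 0.1243] long [0.085 0.019 0.996] wide [-0.168  0.986 -0.004] n [-0.982 -0.167  0.087] [0.88249386]
face centre [0.6287 0.0694 0.1384] long [0.764 0.151 0.627] wide [-0.208  0.978  0.018] n [-0.611 -0.144  0.778] [10.10292992]
[[-0.705 -0.2    0.681]
 [-0.144  0.98   0.139]
 [-0.695  0.    -0.719]] 44.0058802762699
```

Call:
move_arm([
  [0,0,0,-0.5,0,0.5,0],
  [0,0,0,-1,0,1,0],
  [0,0,0,-1.5,0,1.5,0],
  [0,0,0,-1.87,0,1.81,0],
  [0,0,0,-1.87,0,1.81,0],
])

```text
time_s: 14.55
position: [0.6583, 0.0773, 0.1613]
tool_rot: [[-0.703, -0.199, 0.682], [-0.144, 0.98, 0.138], [-0.696, -0.001, -0.718]]
ft_force: [0.4, -0.2, -2.5]
grip_width: 0.0534
gripper_force: 53.5
```

Call:
move_arm([
  [0,0,0,0.7,0,0.72,0],
  [0,0,0,1.4,0,1.44,0],
  [0,0,0,2.1,0,2.16,0],
  [0,0,0,2.8,0,2.9,0],
  [0,0,0,2.8,0,2.9,0],
])

```text
time_s: 15.05
position: [0.6571, 0.0771, 0.1195]
tool_rot: [[-0.705, -0.199, 0.68], [-0.143, 0.98, 0.138], [-0.694, -0.0, -0.72]]
ft_force: [0.4, -0.1, -3.0]
grip_width: 0.0535
gripper_force: 53.4
```

```bash
python3 pnp.py w8
python3 - <<'E'
from h import *
o=env.observe();R=np.array(o["tool_rot"]); print(R.round(3),np.degrees(np.arccos(-R[2,2])))
E
```

```text
[  -9.12666143   28.5057288    99.52249046   55.72408148   17.19153253
 -159.63447122] [0.657125   0.07713609 0.1195344 ] [ 0.41590605 -0.05657403 -2.96537911] 15.05 0.05353696245175797
0.56 [[298, 96], [317, 294], [196, 303], [202, 98]]
face centre [0.6554 0.0758 0.0821] long [0.1   0.051 0.994] wide [-0.243  0.97  -0.025] n [-0.965 -0.239  0.11 ] [1.39452144]
face centre [0.6556 0.0764 0.0954] long [0.746 0.184 0.64 ] wide [-0.198  0.979 -0.05 ] n [-0.636 -0.089  0.766] [9.60231465]
[[-0.704 -0.199  0.682]
 [-0.143  0.98   0.138]
 [-0.696 -0.001 -0.718]] 44.10883257607194
```

View pics/w8.png

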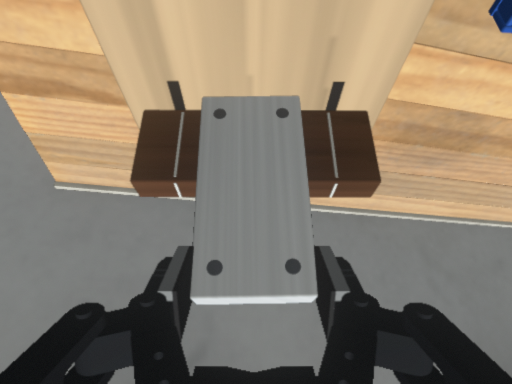

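Call:
move_arm([
  [0,0,0,0.28,0,0.29,0],
  [0,0,0,0.56,0,0.57,0],
  [0,0,0,0.7,0,0.72,0],
  [0,0,0,0.7,0,0.72,0],
])

```text
time_s: 15.55
position: [0.6578, 0.0771, 0.1112]
tool_rot: [[-0.703, -0.199, 0.683], [-0.144, 0.98, 0.138], [-0.696, -0.001, -0.718]]
ft_force: [-0.3, -0.7, -2.4]
grip_width: 0.0534
gripper_force: 53.5
```

Call:
move_arm([
  [0,0,0,0.07,0,0.07,0],
  [0,0,0,0.14,0,0.14,0],
  [0,0,0,0.14,0,0.14,0],
])

```text
time_s: 15.85
position: [0.6576, 0.077, 0.1089]
tool_rot: [[-0.703, -0.199, 0.682], [-0.144, 0.98, 0.138], [-0.696, -0.001, -0.718]]
ft_force: [-1.3, 0.2, -2.4]
grip_width: 0.0534
gripper_force: 53.5
```

Call:
move_arm([
  [0,0,0,0.07,0,0.07,0],
  [0,0,0,0.14,0,0.14,0],
  [0,0,0,0.14,0,0.14,0],
])

```text
time_s: 16.15
position: [0.658, 0.0773, 0.1074]
tool_rot: [[-0.704, -0.199, 0.682], [-0.144, 0.98, 0.137], [-0.695, -0.001, -0.719]]
ft_force: [0.2, -0.9, -2.6]
grip_width: 0.0536
gripper_force: 53.5
```

Call:
move_arm([
  [0,0,0,0.07,0,0.07,0],
  [0,0,0,0.07,0,0.07,0],
])

```text
time_s: 16.35
position: [0.6582, 0.0774, 0.1068]
tool_rot: [[-0.705, -0.198, 0.681], [-0.143, 0.98, 0.137], [-0.695, -0.001, -0.719]]
ft_force: [-0.3, 0.4, -3.7]
grip_width: 0.0537
gripper_force: 53.5
```

Call:
move_arm([
  [0,0,0,0.07,0,0.07,0],
  [0,0,0,0.07,0,0.07,0],
])

```text
time_s: 16.55
position: [0.6584, 0.0775, 0.1061]
tool_rot: [[-0.705, -0.198, 0.681], [-0.143, 0.98, 0.137], [-0.694, -0.001, -0.72]]
ft_force: [-0.5, -0.2, -2.9]
grip_width: 0.0533
gripper_force: 53.5
```

Call:
move_arm([
  [0,0,0,0.07,0,0.07,0],
  [0,0,0,0.07,0,0.07,0],
])

```text
time_s: 16.75
position: [0.6586, 0.0776, 0.1055]
tool_rot: [[-0.706, -0.198, 0.68], [-0.143, 0.98, 0.137], [-0.694, -0.001, -0.72]]
ft_force: [-1.1, 0.5, -2.8]
grip_width: 0.0534
gripper_force: 53.5
```

Call:
move_arm([
  [0,0,0,0.07,0,0.07,0],
  [0,0,0,0.07,0,0.07,0],
])

```text
time_s: 16.95
position: [0.6587, 0.0778, 0.1048]
tool_rot: [[-0.706, -0.198, 0.68], [-0.143, 0.98, 0.136], [-0.693, -0.001, -0.721]]
ft_force: [0.3, -0.2, -3.3]
grip_width: 0.0534
gripper_force: 53.5
```

```bash
python3 pnp.py w9
```

```text
[  -8.96591517   30.05536163  100.01992964   61.13511721   15.95347845
 -165.20703164] [0.65874321 0.07776968 0.10478792] [ 0.32061574 -0.18413755 -3.26634722] 16.95 0.0533991020798591
0.63 [[297, 96], [318, 294], [195, 303], [202, 98]]
face centre [0.6565 0.0761 0.0675] long [0.094 0.054 0.994] wide [-0.233  0.972 -0.03 ] n [-0.968 -0.229  0.104] [1.38593875]
face centre [0.6562 0.0766 0.0815] long [0.755 0.187 0.628] wide [-0.204  0.978 -0.047] n [-0.623 -0.093  0.777] [10.42737761]
```

Call:
move_arm([
  [0,1,0,0.07,0,0.07,0],
  [0,1.8,0,0.14,0,0.14,0],
  [0,1.8,0,0.14,0,0.14,0],
])

```text
time_s: 17.35
position: [0.6591, 0.0777, 0.1034]
tool_rot: [[-0.726, -0.198, 0.658], [-0.148, 0.98, 0.132], [-0.671, -0.002, -0.741]]
ft_force: [-0.3, -0.3, 0.1]
grip_width: 0.0533
gripper_force: 53.6
```

Call:
move_arm([
  [0,0,0,0,0,0,0],
  [0,0,0,0.07,0,0.07,0],
  [0,0,0,0.07,0,0.07,0],
], squeeze=20)

```text
time_s: 17.65
position: [0.6594, 0.0776, 0.1033]
tool_rot: [[-0.725, -0.197, 0.66], [-0.147, 0.98, 0.132], [-0.673, -0.002, -0.74]]
ft_force: [-1.1, 1.1, 5.6]
grip_width: 0.0538
gripper_force: 54.3
```

Call:
move_arm([
  [0,0,0,0,0,0,0.6],
  [0,0,0,0,0,0,0.6],
  [0,0,0,0,0,0,0.8],
  [0,0,0,0,0,0,1],
])

```text
time_s: 18.05
position: [0.6586, 0.0777, 0.1017]
tool_rot: [[-0.727, -0.198, 0.657], [-0.148, 0.98, 0.132], [-0.67, -0.001, -0.742]]
ft_force: [0.3, 0.3, 0.4]
grip_width: 0.0854
gripper_force: 0.0
```

Call:
move_arm([
  [0,0,0,0,0,-1,1],
  [0,0,0,0,0,-3,1],
  [0,0,0,0,0,-6,1],
  [0,0,0,0,0,-9,1],
  [0,0,0,0,0,-11,1],
])

```text
time_s: 18.55
position: [0.585, 0.063, 0.1852]
tool_rot: [[-0.726, -0.198, 0.658], [-0.148, 0.98, 0.131], [-0.671, -0.002, -0.741]]
ft_force: [0.4, 0.7, 0.2]
grip_width: 0.0854
gripper_force: 0.0
```

```bash
python3 pnp.py w10
python3 - <<'E'
from h import *
s=env.get_image("scene");p=env.get_image("wrist")
cv2.imwrite("pics/b10.png",cv2.resize(np.hstack([p["color"],s["color"][100:356,220:476].repeat(2,0).repeat(2,1)[:384,:512]])[:,:,::-1],(800,300)))
E
```

```text
[ -12.36133456   16.45242501  104.58795545   40.2304623    24.62408752
 -145.70532881] [0.58495383 0.06303177 0.18518534] [0.40504137 0.7317292  0.17644978] 18.55 0.085362105087418
0.88 [[220, 90], [282, 91], [285, 211], [215, 210]]
face centre [0.6614 0.0753 0.0633] long [0.188 0.034 0.982] wide [-0.173  0.985 -0.001] n [-0.967 -0.17   0.191] [0.07037308]
face centre [0.6626 0.0755 0.0725] long [0.868 0.164 0.47 ] wide [-0.193  0.981  0.014] n [-0.459 -0.103  0.883] [3.89396872]
```

View pics/b10.png

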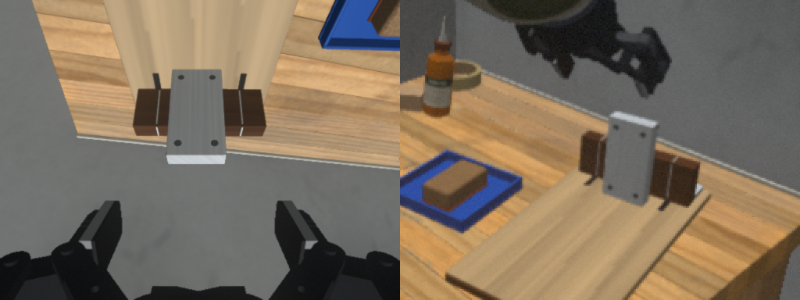

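Run:
```python
from h import *
goal([.617,.066,.10],tilt(101.5,28)); goal([.617,.066,.034],tilt(101.5,28))
```

```text
turn [-0.14 14.15 -0.03] shift [ 3.35 -0.31  8.26]
turn [-0.14 14.15 -0.03] shift [ 7.78 -0.3  13.15]
```

Call:
move_arm([
  [0,5,0,0.7,0,1.6,0],
  [0,10,0,1.4,-0.1,3.2,-1],
  [0,14.1,0,2,-0.2,5,-1],
  [0,14.1,0,2.7,-0.3,7,-1],
  [0,14.1,0,3.35,-0.3,8.2,-1],
])

```text
time_s: 19.25
position: [0.6171, 0.0665, 0.0976]
tool_rot: [[-0.866, -0.198, 0.459], [-0.176, 0.98, 0.093], [-0.468, -0.0, -0.884]]
ft_force: [-0.8, -0.3, 0.7]
grip_width: 0.0121
gripper_force: 0.0
```

Call:
move_arm([
  [0,0,0,0.7,0,1.3,-1],
  [0,0,0,1.4,0,2.6,-1],
  [0,0,0,2.1,0,3.9,-1],
  [0,0,0,2.8,0,5.2,-1],
  [0,0,0,3,0,5.7,-1],
])

```text
time_s: 19.75
position: [0.6158, 0.0663, 0.0335]
tool_rot: [[-0.867, -0.198, 0.457], [-0.175, 0.98, 0.092], [-0.467, 0.0, -0.884]]
ft_force: [-0.8, -0.1, 0.1]
grip_width: 0.0002
gripper_force: 0.0
```

```bash
python3 pnp.py w11;python3 - <<'E'
from h import *
o=env.observe();R=np.array(o["tool_rot"]); print(R.round(3),np.degrees(np.arccos(-R[2,2])))
d=np.array(o["position"])-F; print("s",d@U,"lat",d@[-.2,.98,0])
E
```

```text
[  -8.71824452   33.90728823   99.11095827   24.79286608   22.52341827
 -131.06622589] [0.6158128  0.06628657 0.03348224] [-0.7707666  -0.06944384  0.08092861] 19.75 0.0001547194764802418
0.9 [[286, 257], [302, 259], [306, 301], [291, 289]]
face centre [ 1.2154  0.2965 -0.315 ] long [0.832 0.323 0.451] wide [-0.554  0.518  0.651] n [-0.023 -0.792  0.61 ] [1.55124965]
face centre [ 1.207   0.2942 -0.3133] long [-0.09   0.002  0.996] wide [0.477 0.878 0.041] n [-0.874  0.479 -0.08 ] [1.92246506]
[[-0.866 -0.198  0.459]
 [-0.175  0.98   0.092]
 [-0.468 -0.    -0.884]] 27.89617747489733
s -0.0636570753087433 lat -0.0037263710481516238
```

Call:
move_arm([
  [0,0,0,-0.44,0,0.23,-1],
  [0,0,0,-0.88,0,0.47,-1],
  [0,0,0,-1.33,0,0.7,-1],
  [0,0,0,-1.77,0,0.94,-1],
  [0,0,0,-1.77,0,0.94,-1],
])

```text
time_s: 20.35
position: [0.6372, 0.0702, 0.0361]
tool_rot: [[-0.865, -0.198, 0.461], [-0.176, 0.98, 0.092], [-0.47, -0.002, -0.882]]
ft_force: [0.4, -0.4, 0.4]
grip_width: 0.0005
gripper_force: 0.0
```

Call:
move_arm([
  [0,0,0,-0.09,0,0.05,-1],
  [0,0,0,-0.18,0,0.09,-1],
  [0,0,0,-0.27,0,0.14,-1],
  [0,0,0,-0.35,0,0.19,-1],
  [0,0,0,-0.44,0,0.23,-1],
])

```text
time_s: 20.85
position: [0.6414, 0.071, 0.0359]
tool_rot: [[-0.865, -0.198, 0.461], [-0.175, 0.98, 0.092], [-0.47, -0.001, -0.883]]
ft_force: [-0.3, -1.0, 0.7]
grip_width: 0.0002
gripper_force: 0.1
```

Call:
move_arm([
  [0,0,0,-0.09,0,0.05,-1],
  [0,0,0,-0.18,0,0.09,-1],
  [0,0,0,-0.27,0,0.14,-1],
  [0,0,0,-0.27,0,0.14,-1],
])

```text
time_s: 21.25
position: [0.6444, 0.0717, 0.0358]
tool_rot: [[-0.865, -0.198, 0.461], [-0.175, 0.98, 0.092], [-0.47, -0.001, -0.883]]
ft_force: [0.9, -1.0, 1.1]
grip_width: -0.0002
gripper_force: 0.0
```

Call:
move_arm([
  [0,0,0,-0.09,0,0.05,-1],
  [0,0,0,-0.18,0,0.09,-1],
  [0,0,0,-0.18,0,0.09,-1],
])

```text
time_s: 21.55
position: [0.6452, 0.072, 0.0356]
tool_rot: [[-0.866, -0.198, 0.458], [-0.176, 0.98, 0.092], [-0.468, -0.001, -0.884]]
ft_force: [-6.8, -2.4, 2.8]
grip_width: -0.0001
gripper_force: 4.0
```

Call:
move_arm([
  [0,0,0,-0.09,0,0.05,-1],
  [0,0,0,-0.18,0,0.09,-1],
  [0,0,0,-0.18,0,0.09,-1],
])

```text
time_s: 21.85
position: [0.6473, 0.0726, 0.0352]
tool_rot: [[-0.866, -0.198, 0.458], [-0.175, 0.98, 0.092], [-0.467, -0.0, -0.884]]
ft_force: [-4.6, 0.4, -2.7]
grip_width: -0.0001
gripper_force: 1.7
```

Run:
```python
from h import *
o=env.observe(); d=np.array(o["position"])-F; print("s",d@U,o["ft_force"])
p=env.get_image("top"); print([(r["conf"],r["bbox"]) for r in env.outline_of("plate",p)])
p=env.get_image("scene"); a=quad=None
import pnp
a=pnp.quad(p)
```

```text
s -0.03209142381063302 [-4.5732552  0.3809986 -2.7343091]
[(0.94, [333.4, 146.7, 32.5, 26.8])]
0.68 [[382, 210], [377, 228], [351, 219], [352, 214]]
```

Call:
move_arm([
  [0,0,0,-0.09,0,0.05,-1],
  [0,0,0,-0.18,0,0.09,-1],
  [0,0,0,-0.18,0,0.09,-1],
])

```text
time_s: 22.35
position: [0.6505, 0.0729, 0.0361]
tool_rot: [[-0.865, -0.198, 0.461], [-0.175, 0.98, 0.092], [-0.47, -0.001, -0.883]]
ft_force: [-1.8, 0.2, -1.8]
grip_width: 0.0003
gripper_force: 1.2
```

Call:
move_arm([
  [0,0,0,-0.09,0,0.05,-1],
  [0,0,0,-0.09,0,0.05,-1],
])

```text
time_s: 22.55
position: [0.6511, 0.073, 0.036]
tool_rot: [[-0.865, -0.198, 0.46], [-0.175, 0.98, 0.092], [-0.469, -0.001, -0.883]]
ft_force: [-4.8, -0.9, -0.6]
grip_width: -0.0001
gripper_force: 2.4
```

Call:
move_arm([
  [0,0,0,-0.09,0,0.05,-1],
  [0,0,0,-0.09,0,0.05,-1],
])

```text
time_s: 22.75
position: [0.6512, 0.0731, 0.0358]
tool_rot: [[-0.866, -0.198, 0.459], [-0.176, 0.98, 0.092], [-0.468, -0.001, -0.884]]
ft_force: [-10.5, -3.2, 2.4]
grip_width: -0.0001
gripper_force: 5.6
```

Call:
move_arm([
  [0,0,0,-0.03,0,0.015,-1],
  [0,0,0,-0.03,0,0.015,-1],
  [0,0,0,-0.03,0,0.015,-1],
])

```text
time_s: 23.05
position: [0.6513, 0.0731, 0.0358]
tool_rot: [[-0.866, -0.198, 0.458], [-0.176, 0.98, 0.092], [-0.467, -0.001, -0.884]]
ft_force: [-12.4, -4.3, 5.2]
grip_width: 0.0004
gripper_force: 6.6
```

Run:
```python
from h import *
o=env.observe(); d=np.array(o["position"])-F; print("s",d@U,o["ft_force"])
# predicted standing-flush plate outline vs. seen, top and scene cameras
c=F-U*.009; W=np.array([-U[1],U[0],0]); 
box=lambda lean: np.array([F-U*.018*(a)+W*(b*.0275-.004)+np.array([0,0,h*.110])+U*np.sin(np.radians(lean))*(h-.5)*.11 for a in(0,1) for b in(-1,1) for h in(0,1)])
for n in("top","scene"):
    p=env.get_image(n); save(p,n+"12")
    print(n,[(r["conf"],r["bbox"]) for r in env.outline_of("plate",p)[:1]],[(r["conf"],r["pixel"]) for r in env.tip_of("plate",p)[:1]])
    for lean in(0,5,10):
        q=proj(p,box(lean)); lo,hi=q.min(0),q.max(0); print(lean,((lo+hi)/2).round(1),(hi-lo).round(1))
```

```text
s -0.028062840541460757 [-12.3734449   -4.30769442   5.23417169]
top [(0.8, [331.4, 145.2, 36.4, 19.6])] [(0.92, [329.7, 144.8])]
0 [333.  144.7] [35.2 24.9]
5 [333.  144.6] [34.3 28.9]
10 [332.9 144.5] [33.3 32.7]
scene [(0.73, [370.7, 203.2, 36.2, 54.3])] [(0.92, [371.4, 201.7])]
0 [371.5 198.7] [36.9 61.5]
5 [371.5 198.9] [39.  63.4]
10 [371.4 199. ] [41.1 65.3]
```

Call:
move_arm([
  [0,0,0,0.1,0,-0.05,-1],
  [0,0,0,0.4,0,-0.2,-1],
  [0,0,0,1.5,0,-0.8,-1],
  [0,0,0,3.5,0,-1.9,-1],
  [0,0,0,5.3,0,-2.8,-1],
])

```text
time_s: 23.85
position: [0.5941, 0.0611, 0.0367]
tool_rot: [[-0.864, -0.197, 0.463], [-0.175, 0.98, 0.091], [-0.472, -0.003, -0.882]]
ft_force: [-0.3, 0.2, -0.6]
grip_width: 0.0
gripper_force: 0.0
```

Call:
move_arm([
  [0,0,0,-1,0,-3,-1],
  [0,0,0,-2,0,-6,-1],
  [0,0,0,-3,0,-9,-1],
  [0,0,0,-4,0,-12,-1],
  [0,0,0,-4,0,-14,-1],
])

```text
time_s: 24.35
position: [0.5654, 0.0553, 0.182]
tool_rot: [[-0.862, -0.198, 0.467], [-0.176, 0.98, 0.091], [-0.475, -0.004, -0.88]]
ft_force: [0.5, -0.6, -0.4]
grip_width: 0.0
gripper_force: 0.0
```

```bash
python3 pnp.py w13
python3 - <<'E'
from h import *
p=env.get_image("wrist"); r=env.outline_of("plate",p)[0]; c=F-U*.018
W=np.array([-U[1],U[0],0])
print(r["bbox"])
for lean in (0,4,8):
    X=np.array([c+W*(b*.0275-.004)+np.array([0,0,h*.11])+U*(h-.5)*.11*np.sin(np.radians(lean)) for b in(-1,1) for h in (0,1)]); print(lean,proj(p,X).round().tolist())
t=env.get_image("top")
for n,z in (("fence",.067),("sander",.031),("marker",.016)): print(n,[(r["conf"],)+rect(t,r["mask"],z) for r in env.outline_of(n,t)[:1]])
E
```

```text
[ -11.15639229   16.4405914    97.5478633    16.0018544    40.53906746
 -122.45296625] [0.56539901 0.0552846  0.18197364] [ 0.53643358 -0.62143827 -0.44303853] 24.35 1.825922894864657e-05
0.64 [[281, 165], [288, 267], [222, 256], [229, 166]]
face centre [0.6709 0.0774 0.0608] long [0.071 0.01  0.997] wide [-0.102  0.995 -0.003] n [-0.992 -0.101  0.072] [2.27882865]
face centre [0.6696 0.0767 0.0735] long [0.953 0.186 0.238] wide [-0.213  0.973  0.093] n [-0.214 -0.139  0.967] [5.08949717]
[258.1, 219.4, 68.7, 104.6]
0 [[228.0, 165.0], [220.0, 260.0], [282.0, 165.0], [289.0, 260.0]]
4 [[227.0, 163.0], [221.0, 262.0], [282.0, 163.0], [289.0, 262.0]]
8 [[227.0, 160.0], [221.0, 265.0], [282.0, 160.0], [289.0, 265.0]]
fence [(0.57, array([0.6856, 0.0897], dtype=float32), [np.float32(0.0491), np.float32(0.1591)], np.float32(-78.7))]
sander [(0.84, array([0.51 , 0.238], dtype=float32), [np.float32(0.0464), np.float32(0.0857)], np.float32(10.8))]
marker [(0.6, array([0.5357, 0.4871], dtype=float32), [np.float32(0.015), np.float32(0.132)], np.float32(-83.8))]
```

```bash
python3 -c "
from rig import env
print(env.close_job())"
```

```text
the job is handed in; nothing more can be done
None
```

I handed the job in at about 24.5 s of the 72 s allowed, but no verdict came back. By my last measurements, the sanding block lies flat in the blue tray. The plate stands on end between the white marks, pressed home with about 13 N and flush as far as the cameras can resolve. The fence shows no visible shift (within about 1 mm) and the marker is where it was; I didn't re-measure the glue bottle, but the arm never went near it.

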